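# Shut off the table grill and bring up its scraper

### The arm

A 6-joint arm with a two-finger parallel gripper is mounted at the origin on the work surface. World frame = base frame: x ahead of the robot, y to its left, z up, the work surface at z = 0. Lengths are in m, angles in rad, forces in N, time in s.
With the tool pointing down it reaches from about 0.375 to 0.9 m from the base axis. Payload 3.1 kg.
Tool frame: the origin (TCP) lies midway between the tips of the shut fingers; the grasp point (between the pads) lies 19 mm behind it; x points along the fingers, z is the direction in which the jaws open and shut, and the axes are right-handed (so a half turn about x gives the same grasp; the last joint's range is limited). The gripper opens to 87 mm and grips with 3 to 60 N. Pads are 19 mm wide; open, the fingers measure 117 mm over their backs; the gripper's body (75 mm by 190 mm) begins 51 mm behind the grasp point.
Start: joints at [1.065, 0.527, 1.433, -0, 1.181, -0.178], TCP at [0.201, 0.592, 0.223] pointing down, gripper open.
Joint ranges: [-3.08, 3.08], [-0.75, 2.2], [0.22, 2.44], [-1.43, 4.57], [0, 2.65], [-2.85, 2.85]. Speed limits (rad/s): [2.79, 2.79, 3.14, 3.14, 3.14, 3.14].

### API

Orientations are given as a unit quaternion [x, y, z, w].
In Python, from rig import readout, imaging, robot gives the robot as it stands. The module is installed in compiled form; this text tells all that it offers.
- The arm moves only by the tool play_rows, never from a script. Its argument "rows" is text: rows parted by semicolons, each of 7 numbers parted by spaces: the turn, a rotation vector about the tool's x, y, z in rad, then the shift along the tool's x, y, z in mm, then the closure, from 0 (fully open) to 1 (shut). In form: ax ay az tx ty tz gripper; .... A call has 1 to 8 rows; each row shifts and turns the commanded pose from where the row before left it, along the tool's axes as they then stand; what a row does not reach is not made up. A row lasts 1/12 s, in which the tool goes at most 41.7 mm and 7.16 degrees, less where a joint would pass 70% of its speed; a pose out of reach is approached as far as the arm can. A call with a gripper value outside its range is refused whole. The fingers move at their own pace and stop on an object; "squeeze" is the grip in N (left out, the last holds). Time passes only in rows, so rows that do not move let the fingers close. It gives the time, the measured TCP pose, the force and the opening at its end, in the units of the state.
- readout.get_obs(): the state, without advancing time (a new reading comes with each control period).
- imaging.camera(name): name is "scene" or "side" or "wrist"; returns the picture (384x512x3 uint8, blue, green, red); there is no depth.
- imaging.camera_info(name): a dict with "K" (3x3 intrinsics, pixels), "k1" (the pictures are not rectified: a ray, as slopes to the right and down, at radius r is drawn at 1 + k1 r^2 times it, then the intrinsics apply), "world_to_cam" (4x4, takes a point from world to camera coordinates). Camera axes: x right, y down, z forward; pixel columns grow to the right and rows downward; lengths in m; the calibration is good to about 2 mm. A picture is of the moment at which its call begins: read the wrist's pose just before it. camera_info takes no time and is no camera call; for the wrist camera it gives the pose at the moment of the call.
- robot.hand_in(): hands the job in, once; it reports no verdict.
The state is a dict: "time": time; "q": joint angles; "joint_velocities": joint speeds; "joint_torque": joint torques, N m; "position": TCP position; "tool_rot": TCP orientation; "ft_force": force on the tool from outside, world axes, zero at the start; "moment": the same for the moment, N m; "grip_width": finger opening in m.
Only numpy, scipy, OpenCV 4.12 (cv2) and the standard library are available. Lean on these libraries where they do the work, as an engineer would, in place of code of your own. Each camera call takes 0.05 s, during which the arm holds its last target. There are 200 camera calls.

### The job

First turn the brass burner knob until its white pointer stands at the red zero mark, which shuts the burner off. Then draw the wooden-handled scraper out of its slanted holder, turn it level and finish while still holding it there, its blade flat over the middle of the grill grate and about 10 cm above it, ready to clean, touching nothing but the gripper. Leave the knob at zero and the dishes where they stand.

Things in the scene. Friction and masses are not known exactly. Their poses are not given: they have to be found in the camera images.
- panel: Burner control panel, a fixed steel plate 120 (x) x 130 (y) x 12 mm with a brass knob at its centre. Origin: centre of its underside, on the table. The red zero mark is a radial line on the plate, on the knob's +x side, 34 to 58 mm from the axis; white ticks every 0.4 rad on both sides. Panel and scraper holder stand left and right of the grill, either way round.
- knob (a joint): Angle of the burner knob, rad: 0 when its white pointer is at the red zero mark (off), growing as it is turned clockwise seen from above. It turns from -1.6 to 1.6 with no stop or click at zero, stays where it is left (friction 0.04 N m), and starts between 0.6 and 1.4, so it must be turned anticlockwise.
- knob_grip (a point): Point on the knob's vertical axis, 44 mm above the table, where to grip; its axes turn with the knob, x the way it points. The grip is an upright brass bar 44 mm long (x), 14 mm thick, top 54 mm above the table, on a round skirt 46 mm across; at angle 0 it lies along the panel's x. A white stripe on top and a white nib at the foot, to 33 mm from the axis, mark the pointing end.
- holder: Scraper holder, fixed: a steel base 150 (x) x 90 (y) x 12 mm with a trough rising at 40 degrees towards the holder's +x. Trough 125 mm long, 60 mm wide inside, open at its upper end, side walls 18 mm high and 5 mm thick; a cover closes its lower 55 mm, 14 mm off the trough's floor. Origin: centre of the underside, on the table.
- holder_floor (a point): Lower inner end of the trough, middle of its floor, 60 mm behind the holder's origin (-x) and 26 mm above the table: here the scraper's blade edge rests at the start.
- scraper: Scraper, loose, 0.15-0.31 kg, 255 mm long, lying in the trough edge down. Origin: middle of the blade's edge, on the flat underside; x runs to the handle's end, z square off the top face (level: z vertical). From x=0: steel blade 90 x 50 x 4 mm, 16 mm neck, from 115 mm a dark wooden handle 24 wide (y), 18 thick (z), red end. Mass centre near x=0.1 m. Draw it 125 mm along x to clear the trough.
- scraper_grip (a point): Grip point in the middle of the handle's thickness, 165 mm from the blade's edge (40 mm above the trough's upper end, so fingers are free on both sides and below); about 0.14 m above the table at the start.
- scraper_blade (a point): Centre of the scraper's blade, 45 mm from its edge; 120 mm from the grip point towards the edge and 7 mm nearer the underside.
- grill: Round table grill, fixed, 290 mm across, steel rim with a grate of parallel bars 250 mm across. Origin: centre of its underside, on the table.
- grate_center (a point): Middle of the grate, at the bars' upper side, 26 mm above the table.
- garlic_cup: Small steel cup with garlic cloves, 80 mm across, 36 mm high, loose; not to be disturbed. Origin: centre of its underside.
- grey_bowl: Empty grey bowl, 140 mm across, 50 mm high, loose; not to be disturbed. Origin: centre of its underside.
- pepper_plate: Grey round plate with peppers, 120 mm across, 20 mm high, loose; not to be disturbed. Origin: centre of its underside.

How it is judged:
By the outcome, as a careful person would: the job done as asked, in the order asked, and still so for the second after the job is handed in, while the arm keeps its last pose, push and grip.
It also fails if it takes over 53 s, if anything falls off the work surface, if the arm or the gripper's body presses on something with over 40 N, if the wrist force passes 120 N, or if a joint passes its speed limit or range.

## Working session

There is one attempt and no reset: what is moved stays moved. The work goes in short steps, Python scripts to look and compute and a tool call to move; the robot and the scene stay as the last step left them, time stands still between calls to the robot, and variables do not carry over. Pictures are saved under pics/ and viewed, about 8 in all and at most 12, crops included, and the job is handed in when it is done.

Besides the shell and the picture viewer there is one more tool, called after ">>>" by a JSON object that holds its "method" and its "body", one argument or row to a line. play_rows: Moves the arm, as the interface text tells. Its arguments: {"type":"object","properties":{"rows":{"type":"string"},"squeeze":{"type":"number"}},"required":["rows"]}

```bash
mkdir -p pics; cat > h.py <<'E'
import numpy as np, cv2
from scipy.spatial.transform import Rotation as R
from rig import readout, imaging, robot
def cam(n):
    i=imaging.camera_info(n); return np.array(i["K"]),float(i["k1"]),np.array(i["world_to_cam"])
def proj(c,P):
    K,k,T=c; p=(T[:3,:3]@np.atleast_2d(P).T).T+T[:3,3]; s=p[:,:2]/p[:,2:]; r=(s**2).sum(1,keepdims=True)
    return (s*(1+k*r))@K[:2,:2].T+K[:2,2]
def ray(c,uv):
    K,k,T=c; d=np.linalg.solve(K[:2,:2],np.array(uv,float)-K[:2,2]); s=d.copy()
    for _ in range(30): s=d/(1+k*(s@s))
    v=T[:3,:3].T@np.r_[s,1]; return -T[:3,:3].T@T[:3,3], v/np.linalg.norm(v)
def onz(c,uv,z):
    o,v=ray(c,uv); return o+v*(z-o[2])/v[2]
def tri(obs):
    A=0;b=0
    for c,uv in obs:
        o,v=ray(c,uv); M=np.eye(3)-np.outer(v,v); A=A+M; b=b+M@o
    return np.linalg.solve(A,b)
def rel(p,q=None):
    """tool-frame rotvec and shift mm from measured pose to target"""
    s=readout.get_obs(); r=R.from_quat(s["tool_rot"])
    sh=r.inv().apply(np.array(p)-s["position"])*1000
    rv=(r.inv()*q).as_rotvec() if q is not None else None
    return rv,sh
E
python3 - <<'E'
from h import *
for n in ("scene","side","wrist"):
    c=cam(n); cv2.imwrite(f"pics/{n}0.png",imaging.camera(n)); print(n,c[1],c[0].round(1).tolist(),(-c[2][:3,:3].T@c[2][:3,3]).round(3),c[2][2,:3].round(2))
print({k:np.round(v,3).tolist() for k,v in readout.get_obs().items()})
a=cv2.imread("pics/scene0.png");cv2.imwrite("pics/scene0b.png",cv2.resize(a,(800,600),interpolation=2))
a=cv2.imread("pics/side0.png");cv2.imwrite("pics/side0b.png",cv2.resize(a,(800,600),interpolation=2))
E
```

```text
scene -0.12202271989061145 [[441.4, 0.0, 257.5], [0.0, 441.4, 190.4], [0.0, 0.0, 1.0]] [1.473 0.075 1.18 ] [-0.64 -0.05 -0.77]
side -0.12693110774526373 [[412.0, 0.0, 258.4], [0.0, 412.0, 189.9], [0.0, 0.0, 1.0]] [0.546 0.898 1.019] [ 0.01 -0.7  -0.72]
wrist -0.02554599766543035 [[266.8, 0.0, 255.7], [0.0, 266.8, 189.9], [0.0, 0.0, 1.0]] [0.12  0.618 0.384] [ 0.29 -0.1  -0.95]
{'time': 0.15, 'q': [1.065, 0.528, 1.434, -0.0, 1.181, -0.179], 'joint_velocities': [-0.001, -0.001, -0.005, 0.0, -0.002, 0.0], 'joint_torque': [-0.0, -44.043, -17.684, 0.063, 0.055, -0.0], 'position': [0.2, 0.591, 0.222], 'tool_rot': [-0.412, 0.575, 0.412, 0.574], 'ft_force': [0.418, 0.495, 0.842], 'moment': [-0.01, -0.017, -0.026], 'grip_width': 0.087}
```

View pics/scene0b.png

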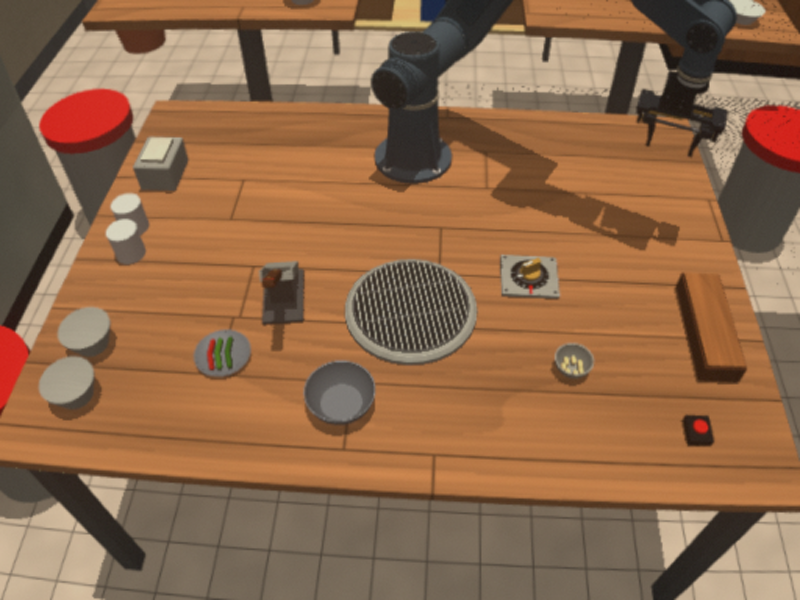

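View pics/side0b.png

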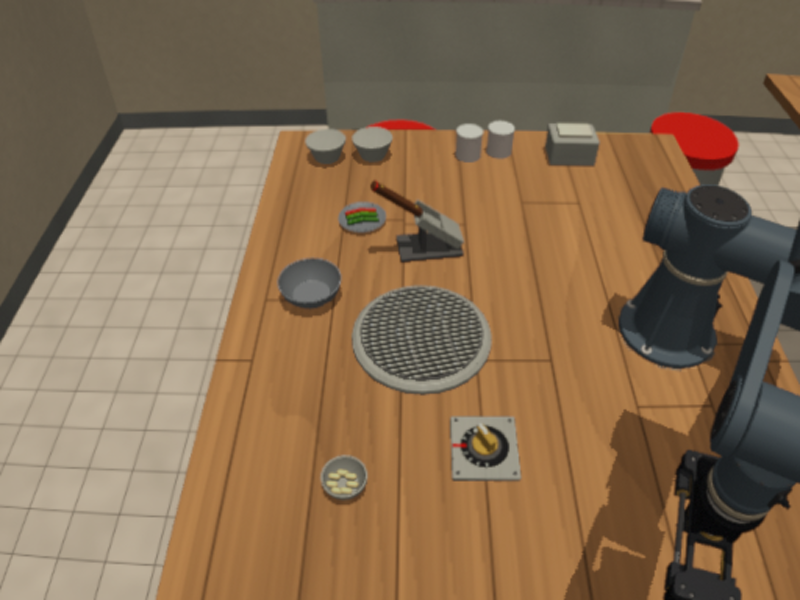

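Both views show the panel at +y (scene 530,275; side 486,447) with its red mark towards +x. The holder is at -y (scene 282,292; side 430,235) and the handle rises to +x. I'll magnify both.

```bash
python3 - <<'E'
from h import *
s=cv2.imread("pics/scene0.png");d=cv2.imread("pics/side0.png")
def cr(a,u,v,w=66,h=50): return cv2.resize(a[v:v+h,u:u+w],(400,300),interpolation=cv2.INTER_CUBIC)
# origins
m=np.vstack([np.hstack([cr(s,306,152),cr(d,275,255)]),np.hstack([cr(s,150,162),cr(d,232,114)])])
cv2.imwrite("pics/m1.png",m)
c=cam("scene");e=cam("side");f=.64
print("panel",onz(c,(530*f,276*f),.012),onz(e,(486*f,447*f),.012))
print("grill",onz(c,(411*f,307*f),.026),onz(e,(422*f,335*f),.026))
for n,a,b in(("cup",(574,358),(344,474)),("bowl",(340,390),(310,278)),("plate",(222,352),(362,216))): print(n,tri([(c,np.array(a)*f),(e,np.array(b)*f)]))
E
```

```text
panel [0.42180417 0.29057734 0.012     ] [0.41044025 0.29272616 0.012     ]
grill [0.53902842 0.02645465 0.026     ] [0.52357161 0.04027428 0.026     ]
cup [0.65929361 0.36293849 0.03551049]
bowl [ 0.76777402 -0.09976305  0.04744951]
plate [ 0.67022586 -0.36274408  0.01082453]
```

View pics/m1.png

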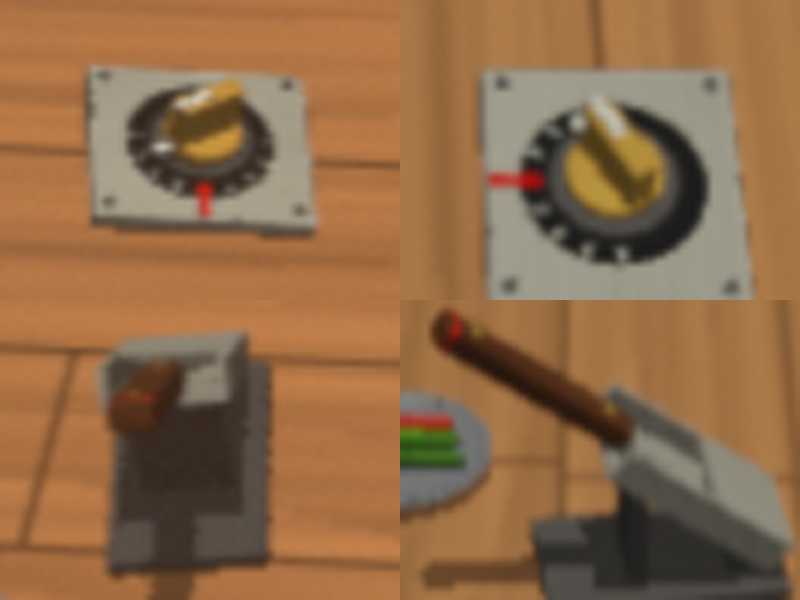

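```bash
cat > fit.py <<'E'
from h import *
from scipy.optimize import least_squares
c=cam("scene");e=cam("side")
S=lambda u,v,o:(o[0]+u/6.06-.4,o[1]+v/6-.4)
def fit(obs,x0):
    def f(p):
        r=[]
        for cm,P,uv in obs:
            w=R.from_euler('z',p[2]).apply(P)+[p[0],p[1],0]; r.append(proj(cm,w)[0]-uv)
        return np.ravel(r)
    s=least_squares(f,x0,loss="soft_l1"); return s.x,f(s.x).reshape(-1,2).round(1).tolist()
E
python3 - <<'E'
from fit import *
a=lambda u,v:S(u,v,(306,152)); b=lambda u,v:S(u-400,v,(275,255))
z=.012
P=lambda x,y:[x,y,z]
p,r=fit([(c,P(-.06,-.065),a(90,68)),(c,P(-.06,.065),a(305,75)),(c,P(.06,.065),a(315,225)),(c,P(.06,-.065),a(93,217)),
 (e,P(.06,-.065),b(484,70)),(e,P(-.06,-.065),b(727,70)),(e,P(.046,0),b(516,181)),(c,P(.046,0),a(205,200))],[.42,.29,0])
print(p,r)
for n,w in(("nib s",onz(c,a(165,146),.015)),("nib e",onz(e,b(578,122),.015)),("stripe s",onz(c,a(195,98),.054)),("stripe e",onz(e,b(605,115),.054))):
    d=R.from_euler('z',-p[2]).apply(w-[p[0],p[1],0]); print(n,d.round(4),"knob angle",-np.arctan2(d[1],d[0]))
a=lambda u,v:S(u,v-300,(150,162)); b=lambda u,v:S(u-400,v-300,(232,114))
end=tri([(c,a(133,410)),(e,b(450,331))]);print("end",end)
h,r=fit([(c,P(.075,-.045),a(110,562)),(c,P(.075,.045),a(268,555)),(c,P(-.075,.045),a(270,365)),(e,P(.075,-.045),b(533,520)),(e,P(.075,.045),b(545,590))],[.5,-.25,0])
print("holder",h,r)
# expected
t=np.radians(40); g=lambda L,zz,y=0: R.from_euler('z',h[2]).apply([-.06+L*np.cos(t)-zz*np.sin(t),y,.026+L*np.sin(t)+zz*np.cos(t)])+[h[0],h[1],0]
print("end pred",g(.255,.009),"grip",g(.165,.009))
E
```

```text
[ 0.41461339  0.28997531 -0.0137323 ] [[-0.1, -1.0], [0.1, -0.2], [0.7, -0.1], [-0.0, -0.8], [-0.8, -0.7], [0.3, -0.2], [-0.6, 0.2], [0.0, -0.0]]
nib s [ 0.0082 -0.0223  0.015 ] knob angle 1.2197419685591555
nib e [ 0.0142 -0.0318  0.015 ] knob angle 1.149724687394225
stripe s [ 0.0047 -0.0098  0.054 ] knob angle 1.11879588083483
stripe e [ 0.006  -0.0108  0.054 ] knob angle 1.0620995813393082
end [ 0.6259502  -0.24309347  0.19180752]
holder [ 0.50539404 -0.26028405  0.13532333] [[-0.6, 0.3], [-0.1, -0.1], [0.4, -1.3], [-0.7, -0.8], [0.1, 3.5]]
end pred [ 0.63376585 -0.24280553  0.19680524] grip [ 0.56545215 -0.25210681  0.13895436]
```

```bash
python3 - <<'E'
from h import *
s=readout.get_obs(); M=R.from_quat(s["tool_rot"]).as_matrix(); print(M.round(3)); print("jaw ang",np.arctan2(M[1,2],M[0,2]),"q1",s["q"][0],s["q"][5])
# vertical-exact target, jaw along 0.417 (+pi)
for a in (.417,.417+np.pi):
    z=np.array([np.cos(a),np.sin(a),0]);x=np.array([0,0,-1.]);y=np.cross(z,x)
    print(a,rel([.4146,.290,.16],R.from_matrix(np.c_[x,y,z])))
E
```

```text
[[-0.001 -0.947  0.321]
 [-0.001  0.321  0.947]
 [-1.     0.    -0.002]]
jaw ang 1.2440228005710712 q1 1.0654973553228415 -0.17851427601002443
0.417 (array([ 8.27022377e-01, -1.67239677e-03,  4.28552629e-04]), array([  62.07102569, -299.69603701, -216.6067049 ]))
3.558592653589793 (array([-2.31456942e+00, -5.26302938e-04, -2.05386054e-03]), array([  62.07102569, -299.69603701, -216.6067049 ]))
```

>>> {"method": "play_rows", "body": {
  "rows": "0 0 0 6.2 -30 -21.7 0;0 0 0 6.2 -30 -21.7 0;0 0 0 6.2 -30 -21.7 0;0 0 0 6.2 -30 -21.7 0;0 0 0 6.2 -30 -21.7 0;0 0 0 6.2 -30 -21.7 0;0 0 0 6.2 -30 -21.7 0;0 0 0 6.2 -30 -21.7 0",
  "squeeze": 30
}}

```text
time: 0.82
position: [0.3728, 0.3489, 0.1726]
tool_rot: [-0.412, 0.575, 0.412, 0.575]
ft_force: [0.7, 0.0, -0.6]
grip_width: 0.0873
```

>>> {"method": "play_rows", "body": {
  "rows": "0 0 0 6.2 -30 -21.7 0;0 0 0 6.2 -30 -21.7 0;0.118 0 0 0 0 0 0;0.118 0 0 0 0 0 0;0.118 0 0 0 0 0 0;0.118 0 0 0 0 0 0;0.118 0 0 0 0 0 0;0.118 0 0 0 0 0 0"
}}

```text
time: 1.48
position: [0.415, 0.2899, 0.1604]
tool_rot: [-0.185, 0.683, 0.185, 0.682]
ft_force: [0.4, 0.6, 0.5]
grip_width: 0.0871
```

>>> {"method": "play_rows", "body": {
  "rows": "0.118 0 0 0 0 0 0;0 0 0 0 0 0 0;0 0 0 0 0 0 0"
}}

```text
time: 1.73
position: [0.415, 0.29, 0.1604]
tool_rot: [-0.148, 0.692, 0.148, 0.691]
ft_force: [0.4, 0.1, 0.1]
grip_width: 0.0871
```

```bash
python3 - <<'E'
from h import *
s=readout.get_obs();print(s["position"],s["time"],R.from_quat(s["tool_rot"]).as_matrix().round(3)[:,2])
c=cam("wrist");w=imaging.camera("wrist");cv2.imwrite("pics/w1.png",w);np.savez("w1.npz",K=c[0],k=c[1],T=c[2])
P=proj(c,[.4146,.290,.054])[0];print(P)
u,v=np.clip((P-[64,48]).astype(int),0,[384,288]);print(u,v)
cv2.imwrite("pics/w1b.png",cv2.resize(w[v:v+96,u:u+128],(800,600),interpolation=2))
E
```

```text
[0.4149704  0.29002071 0.16043905] 1.7333 [ 0.913  0.409 -0.   ]
[256.20092766 187.78064166]
192 139
```

View pics/w1b.png

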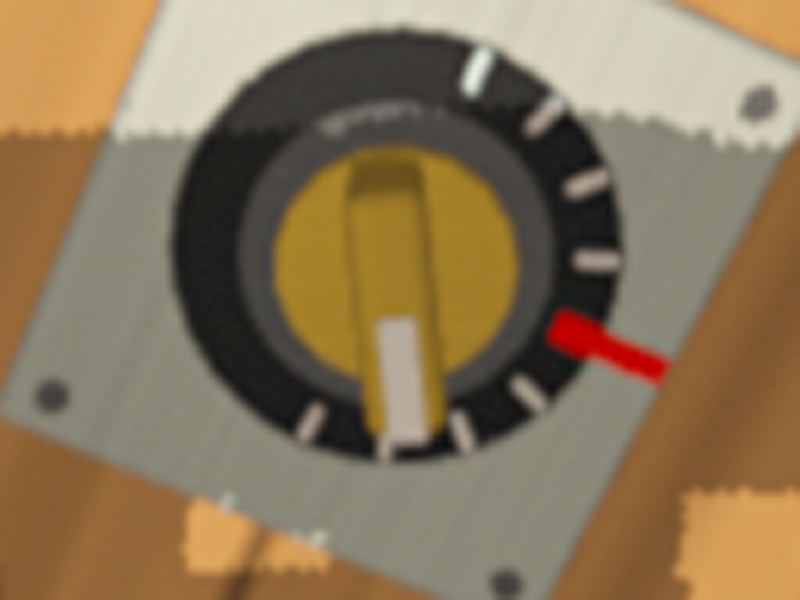

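```bash
python3 - <<'E'
from h import *
d=np.load("w1.npz");c=(d["K"],float(d["k"]),d["T"])
f=lambda u,v,z:onz(c,(192+u/6.25-.4,139+v/6.25-.4),z)
A,B=f(386,192,.054),f(407,435,.054);print(A,B,(A+B)/2,np.linalg.norm(A-B));v=B-A;ab=np.arctan2(v[1],v[0])
r1,r2=f(560,326,.012),f(663,371,.012);v=r2-r1;ar=np.arctan2(v[1],v[0]);print(r1,r2,ab,ar,"knob",ar-ab)
# panel screws/dial centre check: dial ring ellipse centre
print("dial",f(396,245,.013),[np.linalg.norm(q[:2]-((A+B)/2)[:2]) for q in(r1,r2)])
E
```

```text
[0.40375123 0.30703666 0.054     ] [0.42458525 0.26909009 0.054     ] [0.41416824 0.28806338 0.054     ] 0.04328970056871895
[0.44955206 0.28700194 0.012     ] [0.47223557 0.28689687 0.012     ] -1.068693652406498 -0.00463194434849312 knob 1.064061708058005
dial [0.41339954 0.28913166 0.013     ] [np.float64(0.0353997404876168), np.float64(0.05807904037946453)]
```

The wrist view shows the bar from (386,192) to (407,435) in the crop, and the red mark from (560,326) to (663,371). The sizes agree with the text, and the knob angle is about 1.06.

>>> {"method": "play_rows", "body": {
  "rows": "-0.08 0 0 0 0 0 0;0 0 0 26 -0.8 -1.6 0;0 0 0 26 0 0 0;0 0 0 26 0 0 0;0 0 0 26 0 0 0;0 0 0 18 0 0 0;0 0 0 10 0 0 0;0 0 0 0 0 0 0"
}}

```text
time: 2.45
position: [0.4129, 0.2881, 0.0267]
tool_rot: [-0.175, 0.687, 0.174, 0.684]
ft_force: [-0.2, 0.2, 0.6]
grip_width: 0.0873
```

>>> {"method": "play_rows", "body": {
  "rows": "0 0 0 0 0 0 1;0 0 0 0 0 0 1;0 0 0 0 0 0 1;0 0 0 0 0 0 1;0 0 0 0 0 0 1;0 0 0 0 0 0 1;0 0 0 0 0 0 1;0 0 0 0 0 0 1"
}}

```text
time: 3.12
position: [0.4141, 0.2887, 0.0288]
tool_rot: [-0.174, 0.685, 0.174, 0.685]
ft_force: [-0.3, 0.8, -0.4]
grip_width: 0.0419
```

>>> {"method": "play_rows", "body": {
  "rows": "0 0 0 0 0 0 1;0 0 0 0 0 0 1;0 0 0 0 0 0 1;0 0 0 0 0 0 1;0 0 0 0 0 0 1;0 0 0 0 0 0 1;0 0 0 0 0 0 1"
}}

```text
time: 3.7
position: [0.4144, 0.2888, 0.0285]
tool_rot: [-0.174, 0.685, 0.174, 0.686]
ft_force: [0.7, 1.3, -1.4]
grip_width: 0.0137
```

>>> {"method": "play_rows", "body": {
  "rows": "-0.1 0 0 0 0 0 1;-0.1 0 0 0 0 0 1;-0.1 0 0 0 0 0 1;-0.1 0 0 0 0 0 1;-0.1 0 0 0 0 0 1;0 0 0 0 0 0 1"
}}

```text
time: 4.2
position: [0.4142, 0.2886, 0.0285]
tool_rot: [-0.339, 0.62, 0.339, 0.621]
ft_force: [0.6, 0.1, -1.1]
grip_width: 0.0137
```

>>> {"method": "play_rows", "body": {
  "rows": "-0.1 0 0 0 0 0 1;-0.1 0 0 0 0 0 1;-0.1 0 0 0 0 0 1;-0.1 0 0 0 0 0 1;-0.1 0 0 0 0 0 1;-0.05 0 0 0 0 0 1;0 0 0 0 0 0 1;0 0 0 0 0 0 1"
}}

```text
time: 4.87
position: [0.4141, 0.2884, 0.0285]
tool_rot: [-0.494, 0.506, 0.493, 0.506]
ft_force: [2.1, -1.9, -1.4]
grip_width: 0.0136
```

```bash
python3 - <<'E'
from h import *
s=readout.get_obs(); M=R.from_quat(s["tool_rot"]).as_matrix(); print("jaw",np.arctan2(M[1,2],M[0,2]),s["moment"])
E
```

```text
jaw 1.5453453292878332 [-0.28118282 -0.22267439  0.02820587]
```

>>> {"method": "play_rows", "body": {
  "rows": "-0.014 0 0 0 0 0 1;0 0 0 0 0 0 1;0 0 0 0 0 0 0;0 0 0 0 0 0 0;0 0 0 0 0 0 0;0 0 0 0 0 0 0;0 0 0 0 0 0 0;0 0 0 0 0 0 0"
}}

```text
time: 5.53
position: [0.4139, 0.2887, 0.0286]
tool_rot: [-0.498, 0.502, 0.498, 0.502]
ft_force: [-0.3, -0.0, 0.1]
grip_width: 0.0458
```

>>> {"method": "play_rows", "body": {
  "rows": "0 0 0 -15 0 0 0;0 0 0 -30 0 0 0;0 0 0 -30 0 0 0;0 0 0 -30 0 0 0;0 0 0 -30 0 0 0;0 0 0 0 0 0 0;0 0 0 0 0 0 0"
}}

```text
time: 6.12
position: [0.415, 0.2892, 0.1653]
tool_rot: [-0.498, 0.501, 0.497, 0.504]
ft_force: [-0.3, 1.1, -0.8]
grip_width: 0.0853
```

```bash
python3 - <<'E'
from h import *
s=readout.get_obs();print(s["position"],s["time"])
c=cam("wrist");w=imaging.camera("wrist");cv2.imwrite("pics/w2.png",w);np.savez("w2.npz",K=c[0],k=c[1],T=c[2])
cv2.imwrite("pics/w2b.png",cv2.resize(w[139:235,192:320],(800,600),interpolation=2))
E
```

```text
[0.41504226 0.28916668 0.16530022] 6.1167
```

View pics/w2b.png

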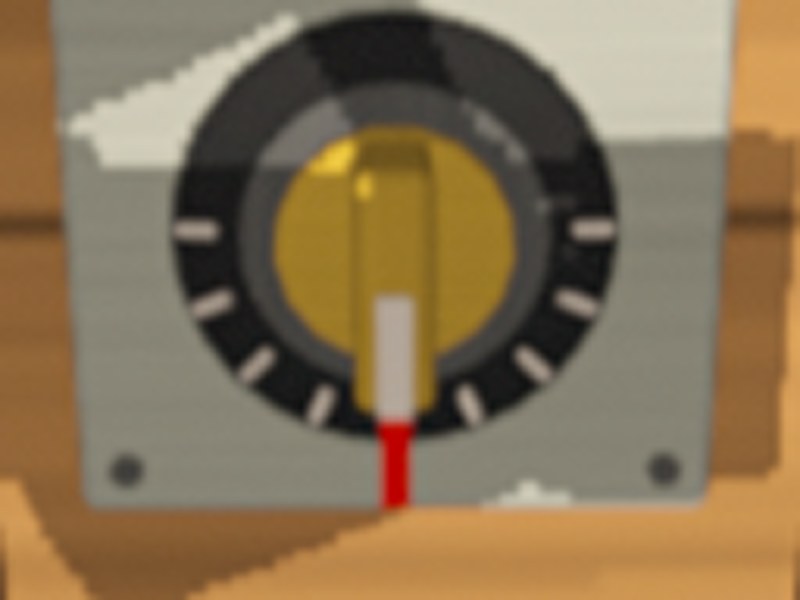

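The knob's stripe and the red mark line up at column 395 of the crop, so the knob is at zero. Next the scraper.

>>> {"method": "play_rows", "body": {
  "rows": "0 0 0 -4.2 -6.1 -39.3 0;0 0 0 -4.2 -6.1 -39.3 0;0 0 0 -4.2 -6.1 -39.3 0;0 0 0 -4.2 -6.1 -39.3 0;0 0 0 -4.2 -6.1 -39.3 0;0 0 0 -4.2 -6.1 -39.3 0;0 0 0 -4.2 -6.1 -39.3 0"
}}

```text
time: 6.75
position: [0.4529, 0.0116, 0.1914]
tool_rot: [-0.496, 0.503, 0.499, 0.501]
ft_force: [1.1, 0.6, 0.0]
grip_width: 0.0866
```

>>> {"method": "play_rows", "body": {
  "rows": "0 0 0 -4.2 -6.1 -39.3 0;0 0 0 -4.2 -6.1 -39.3 0;0 0 0 -4.2 -6.1 -39.3 0;0 0 0 -4.2 -6.1 -39.3 0;0 0 0 -4.2 -6.1 -39.3 0;0 0 0 -4.2 -6.1 -39.3 0;0 0 0 -4.2 -6.1 -39.3 0"
}}

```text
time: 7.33
position: [0.4934, -0.2636, 0.2203]
tool_rot: [-0.496, 0.502, 0.499, 0.502]
ft_force: [1.3, 0.8, 0.0]
grip_width: 0.0865
```

>>> {"method": "play_rows", "body": {
  "rows": "0.12 0 0 0 0 0 0;0.12 0 0 0 0 0 0;0.12 0 0 0 0 0 0;0.12 0 0 0 0 0 0;0.12 0 0 0 0 0 0;0.12 0 0 0 0 0 0;0.12 0 0 0 0 0 0;0.12 0 0 0 0 0 0"
}}

```text
time: 8.0
position: [0.4935, -0.2615, 0.2199]
tool_rot: [-0.206, 0.677, 0.209, 0.675]
ft_force: [-0.1, -0.3, -0.0]
grip_width: 0.0868
```

>>> {"method": "play_rows", "body": {
  "rows": "0.12 0 0 0 0 0 0;0.12 0 0 0 0 0 0;0.12 0 0 0 0 0 0;0.12 0 0 0 0 0 0;0.12 0 0 0 0 0 0;0.12 0 0 0 0 0 0;0.12 0 0 0 0 0 0;0.12 0 0 0 0 0 0"
}}

```text
time: 8.67
position: [0.4935, -0.2614, 0.2199]
tool_rot: [0.129, 0.697, -0.127, 0.694]
ft_force: [-0.3, -0.3, 0.6]
grip_width: 0.0869
```

>>> {"method": "play_rows", "body": {
  "rows": "0.12 0 0 0 0 0 0;0.12 0 0 0 0 0 0;0.12 0 0 0 0 0 0;0.12 0 0 0 0 0 0;0.12 0 0 0 0 0 0;0.12 0 0 0 0 0 0;0.12 0 0 0 0 0 0;0.12 0 0 0 0 0 0"
}}

```text
time: 9.33
position: [0.4935, -0.2615, 0.2199]
tool_rot: [0.435, 0.559, -0.435, 0.556]
ft_force: [-0.2, 0.7, -0.1]
grip_width: 0.087
```

>>> {"method": "play_rows", "body": {
  "rows": "0.115 0 0 0 0 0 0;0 0 0.1164 0 0 0 0;0 0 0.1164 0 0 0 0;0 0 0.1164 0 0 0 0;0 0 0.1164 0 0 0 0;0 0 0.1164 0 0 0 0;0 0 0.1164 0 0 0 0;0 0 0 0 0 0 0"
}}

```text
time: 10.0
position: [0.4918, -0.258, 0.2176]
tool_rot: [0.609, 0.372, -0.277, 0.644]
ft_force: [-0.4, 0.3, 0.6]
grip_width: 0.0868
```

```bash
python3 - <<'E'
from h import *
s=readout.get_obs();print(s["position"],s["time"],s["q"]);print(R.from_quat(s["tool_rot"]).as_matrix().round(3))
c=cam("wrist");w=imaging.camera("wrist");np.savez("w3.npz",K=c[0],k=c[1],T=c[2]);cv2.imwrite("pics/w3.png",w)
for p in([.565,-.252,.139],[.626,-.243,.192],[.539,-.256,.106]):print(proj(c,p))
cv2.imwrite("pics/w3b.png",cv2.resize(w[100:340,96:416],(800,600),interpolation=2))
E
```

```text
[ 0.49179789 -0.2579652   0.21757634] 10.0 [-0.99712843  0.37104441  1.97314545  0.89606578  0.74700878 -0.22544842]
[[ 0.57   0.81   0.141]
 [ 0.096  0.105 -0.99 ]
 [-0.816  0.577 -0.018]]
[[260.55692406 174.54126268]]
[[259.81663173  91.66280289]]
[[260.95299883 206.722745  ]]
```

View pics/w3b.png

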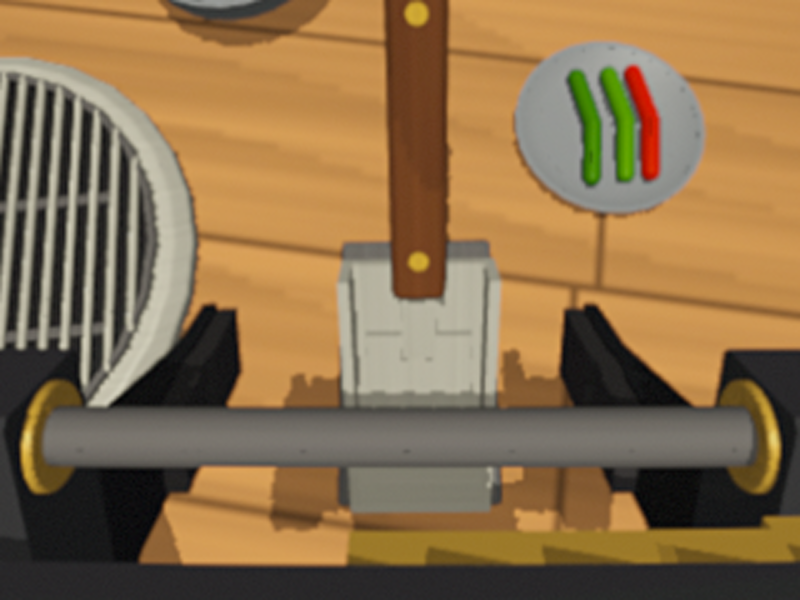

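Wrist view: the handle's axis runs down column 417 of the crop, its lower end is at row 297, and the trough's upper corners are at (343,245) and (492,243). The scraper is centred in the trough. I'll refine the holder's pose from these.

```bash
cat > hold.py <<'E'
from fit import *
d=np.load("w3.npz");w=(d["K"],float(d["k"]),d["T"]);t=np.radians(40)
G=lambda L,zz,y=0:np.array([-.06+L*np.cos(t)-zz*np.sin(t),y,.026+L*np.sin(t)+zz*np.cos(t)])
W=lambda u,v:(96+u/2.5-.3,100+v/2.5-.3)
a=lambda u,v:S(u,v-300,(150,162)); b=lambda u,v:S(u-400,v-300,(232,114))
P=lambda x,y:np.array([x,y,.012])
E
python3 - <<'E'
from hold import *
O=[(w,G(.115,.018),W(418,297)),(w,G(.125,.018,.035),W(343,245)),(w,G(.125,.018,-.035),W(492,243)),
(c,P(.075,-.045),a(110,562)),(c,P(.075,.045),a(268,555)),(e,P(.075,-.045),b(533,520)),(c,G(.255,.009),a(133,410)),(e,G(.255,.009),b(450,331))]
h,r=fit(O,[.5,-.26,.13]);print(h,r)
Rz=R.from_euler('z',h[2]);T=lambda p:Rz.apply(p)+[h[0],h[1],0]
print("rivet dir check",[proj(w,T(G(L,.018)))[0] for L in(.115,.125,.2)],W(418,262),W(416,13))
tx=Rz.apply([np.sin(t),0,-np.cos(t)]);tz=Rz.apply([0,-1,0]);Q=R.from_matrix(np.c_[tx,np.cross(tz,tx),tz])
g=T(G(.165,.009));print("grip",g,"tcp",g+.019*tx)
rv,sh=rel(g+.019*tx,Q);print(rv,sh);print("after turn:",Q.inv().apply(g+.019*tx-readout.get_obs()["position"])*1000)
np.savez("plan.npz",h=h,Q=Q.as_quat(),g=g,tx=tx)
E
```

```text
[ 0.51069061 -0.26263346  0.18669333] [[-0.2, -2.3], [-3.1, 11.8], [2.5, 9.4], [-0.5, 1.9], [0.1, 0.4], [-2.6, -0.5], [0.5, 2.1], [-3.6, -0.5]]
rivet dir check [array([262.71603269, 216.16677483]), array([262.38156796, 207.92571665]), array([259.5438068 , 138.29148949])] (262.9, 204.5) (262.09999999999997, 104.9)
grip [ 0.57024962 -0.25138318  0.13895436] tcp [ 0.58225036 -0.24911632  0.12439951]
[-0.04604346  0.01431501  0.08383069] [128.61656837  19.45819902   4.72860095]
after turn: [129.69736279   8.34715363   7.21955318]
```

```bash
python3 - <<'E'
from hold import *
O=[(w,G(.115,.018),W(418,297)),(w,G(.125,.018,.035),W(338,284)),(w,G(.125,.018,-.035),W(499,282)),(w,G(.2,.018),(262.2,138.3)),
(c,P(.075,-.045),a(110,562)),(c,P(.075,.045),a(268,555)),(e,P(.075,-.045),b(533,520)),(c,G(.255,.009),a(133,410)),(e,G(.255,.009),b(450,331))]
h,r=fit(O,[.5,-.26,.13]);print(h,r)
Rz=R.from_euler('z',h[2]);T=lambda p:Rz.apply(p)+[h[0],h[1],0]
print("rivet dir check",[proj(w,T(G(L,.018)))[0] for L in(.115,.125,.2)],"floorcorner",proj(w,T(G(.125,-.003,.035))),W(343,245))
tx=Rz.apply([np.sin(t),0,-np.cos(t)]);tz=Rz.apply([0,-1,0]);Q=R.from_matrix(np.c_[tx,np.cross(tz,tx),tz])
g=T(G(.165,.009));print("grip",g,"tcp",g+.019*tx)
rv,sh=rel(g+.019*tx,Q);print(rv,sh);print("after turn:",Q.inv().apply(g+.019*tx-readout.get_obs()["position"])*1000)
np.savez("plan.npz",h=h,Q=Q.as_quat(),g=g,tx=tx)
E
```

```text
[ 0.50606996 -0.26305969  0.15957751] [[0.1, 1.9], [-0.8, -0.5], [0.3, -1.1], [-0.6, 4.2], [-0.9, 0.6], [-0.4, -0.3], [-1.1, -0.9], [-0.5, 1.0], [-2.4, -1.2]]
rivet dir check [array([262.95238674, 220.36391808]), array([262.81418798, 212.13436461]), array([261.63212237, 142.52742786])] floorcorner [[231.7345244  204.32079673]] (232.89999999999998, 197.7)
grip [ 0.56591209 -0.25342834  0.13895436] tcp [ 0.57796988 -0.25148769  0.12439951]
[-0.02455186 -0.00223111  0.08406969] [125.95887629  15.73775872   6.4724083 ]
after turn: [126.84328113   4.94579156   6.44428523]
```

>>> {"method": "play_rows", "body": {
  "rows": "-0.025 0 0.042 0 0 0 0;0 0 0.042 0 0 0 0;0 0 0 20 5 6.4 0;0 0 0 20 0 0 0;0 0 0 20 0 0 0;0 0 0 0 0 0 0;0 0 0 0 0 0 0",
  "squeeze": 60
}}

```text
time: 10.63
position: [0.5387, -0.2579, 0.1776]
tool_rot: [0.613, 0.35, -0.244, 0.665]
ft_force: [-0.7, -0.3, 0.4]
grip_width: 0.087
```

```bash
python3 - <<'E'
from h import *
p=np.load("plan.npz");Q=R.from_quat(p["Q"]);rv,sh=rel(p["g"]+.019*p["tx"],Q);print(rv,sh,readout.get_obs()["q"].round(2) if hasattr(readout.get_obs()["q"],"round") else readout.get_obs()["q"])
E
```

```text
[ 0.00865276 -0.00305098 -0.00242051] [66.35040147 -3.90109037  0.06989006] [-0.95  0.5   1.97  1.16  0.68 -0.5 ]
```

>>> {"method": "play_rows", "body": {
  "rows": "0.008 0 0 20 -3 0 0;0 0 0 20 0 0 0;0 0 0 16 0 0 0;0 0 0 10 0 0 0;0 0 0 0 0 0 0;0 0 0 0 0 0 0"
}}

```text
time: 11.13
position: [0.578, -0.2525, 0.1267]
tool_rot: [0.616, 0.348, -0.245, 0.663]
ft_force: [-0.2, 0.0, -0.6]
grip_width: 0.0871
```

>>> {"method": "play_rows", "body": {
  "rows": "0 0 0 0 0 0 1;0 0 0 0 0 0 1;0 0 0 0 0 0 1;0 0 0 0 0 0 1;0 0 0 0 0 0 1;0 0 0 0 0 0 1;0 0 0 0 0 0 1;0 0 0 0 0 0 1"
}}

```text
time: 11.8
position: [0.578, -0.2527, 0.1264]
tool_rot: [0.616, 0.347, -0.245, 0.663]
ft_force: [-0.2, 0.1, 0.2]
grip_width: 0.0418
```

>>> {"method": "play_rows", "body": {
  "rows": "0 0 0 0 0 0 1;0 0 0 0 0 0 1;0 0 0 0 0 0 1;0 0 0 0 0 0 1;0 0 0 0 0 0 1;0 0 0 0 0 0 1"
}}

```text
time: 12.3
position: [0.5779, -0.2525, 0.1263]
tool_rot: [0.616, 0.348, -0.245, 0.663]
ft_force: [0.8, 0.8, -0.8]
grip_width: 0.0234
```

```bash
python3 - <<'E'
from h import *
p=np.load("plan.npz");Q=R.from_quat(p["Q"]);rv,sh=rel(p["g"]+.019*p["tx"],Q);print(rv,sh)
c=cam("wrist");w=imaging.camera("wrist");d=imaging.camera("side")
cv2.imwrite("pics/w4.png",np.hstack([cv2.resize(w,(400,300)),cv2.resize(d[104:184,222:329],(400,300),interpolation=2)]))
E
```

```text
[ 0.00024887  0.00011492 -0.00437506] [ 1.57190066 -1.07988396 -1.02644666]
```

View pics/w4.png

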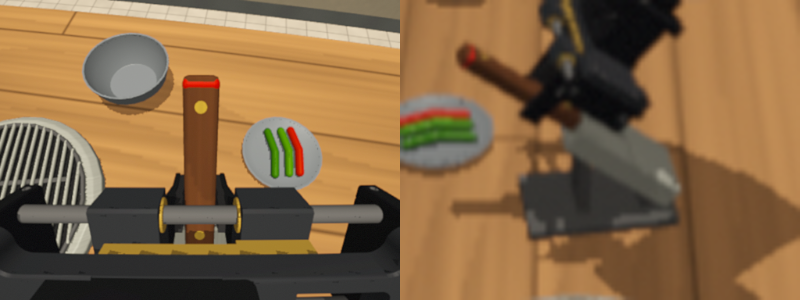

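The handle is held with the jaws at 23.4 mm. I'll draw it along tool +y.

>>> {"method": "play_rows", "body": {
  "rows": "0 0 0 0 5 0 1;0 0 0 0 10 0 1;0 0 0 0 10 0 1;0 0 0 0 10 0 1;0 0 0 0 10 0 1;0 0 0 0 10 0 1"
}}

```text
time: 12.9
position: [0.6196, -0.2459, 0.162]
tool_rot: [0.616, 0.348, -0.246, 0.663]
ft_force: [-0.9, -0.1, -2.6]
grip_width: 0.0236
```

>>> {"method": "play_rows", "body": {
  "rows": "0 0 0 -0.5 15 0 1;0 0 0 -0.5 15 0 1;0 0 0 -0.5 15 0 1;0 0 0 -0.5 15 0 1;0 0 0 0 15 0 1;0 0 0 0 15 0 1;0 0 0 0 0 0 1"
}}

```text
time: 13.48
position: [0.6885, -0.2354, 0.2243]
tool_rot: [0.615, 0.346, -0.244, 0.665]
ft_force: [-0.2, -0.2, -1.9]
grip_width: 0.0233
```

```bash
python3 - <<'E'
from h import *
p=np.load("plan.npz");Q=R.from_quat(p["Q"]);rv,sh=rel(p["g"]+.019*p["tx"],Q);print(rv,sh);s=readout.get_obs();print(s["q"],s["ft_force"],s["moment"])
d=imaging.camera("side");c=imaging.camera("scene");w=imaging.camera("wrist")
f=lambda i,u,v:cv2.resize(i[v:v+120,u:u+160],(400,300),interpolation=2)
cv2.imwrite("pics/m5.png",np.vstack([np.hstack([f(d,170,80),f(c,120,110)]),np.hstack([cv2.resize(w,(400,300)),np.zeros((300,400,3),np.uint8)])]))
E
```

```text
[ 0.00335322  0.00234858 -0.00825547] [   3.47779691 -149.7791713    -2.22280282]
[-0.69500238  0.53539968  1.6666572   0.93320354  0.652797    0.02975702] [-0.15838598 -0.22783788 -1.85250398] [-0.2180963   0.56315211 -0.00507729]
```

View pics/m5.png

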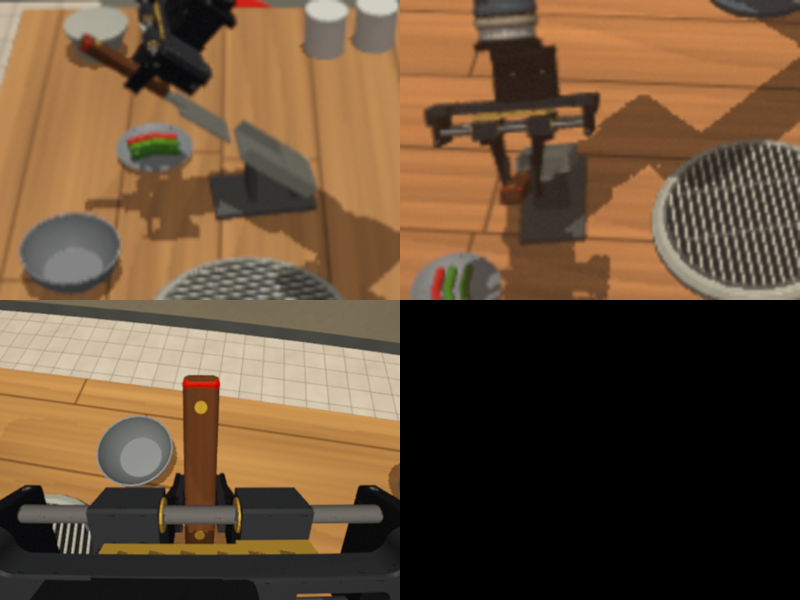

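The blade is clear of the trough and the handle has not slipped (the red end is still at the same wrist row). I'll find the grill centre from its rim's extremes and level the scraper.

```bash
python3 - <<'E'
from h import *
from scipy.optimize import least_squares
c=cam("scene");e=cam("side");th=np.linspace(0,2*np.pi,721)
def ext(cm,p,H):
    q=np.vstack([proj(cm,np.c_[p[0]+.145*np.cos(th),p[1]+.145*np.sin(th),0*th+z]) for z in(0,H)])/.64
    return np.r_[q.min(0),q.max(0)]
ob=np.r_[345,261,476,361,353,286,491,389]
for H in(.02,.026,.03):
    f=lambda p:np.r_[ext(c,p,H),ext(e,p,H)]-ob
    s=least_squares(f,[.53,.03],diff_step=1e-3);print(H,s.x,f(s.x).round(1))
E
```

```text
0.02 [0.52466517 0.02299014] [-2.  -6.   0.6  3.  -2.  -4.7  0.8  4.9]
0.026 [0.52548302 0.02388616] [-1.8 -7.6  1.2  3.4 -2.6 -6.4  0.8  5.2]
0.03 [0.52602706 0.02448228] [-1.7 -8.6  1.6  3.6 -3.1 -7.5  0.7  5.5]
```

>>> {"method": "play_rows", "body": {
  "rows": "0 0 0 -20 15 0 1;0 0 0 -20 15 0 1;0 0 -0.1 0 0 0 1;0 0 -0.1 0 0 0 1;0 0 -0.1 0 0 0 1;0 0 -0.1 0 0 0 1;0 0 -0.1 0 0 0 1;0 0 -0.1 0 0 0 1"
}}

```text
time: 14.3
position: [0.6819, -0.2356, 0.271]
tool_rot: [0.487, 0.514, -0.43, 0.561]
ft_force: [0.3, -0.3, -3.1]
grip_width: 0.0236
```

>>> {"method": "play_rows", "body": {
  "rows": "0 0 -0.09 0 0 0 1;0 0 0 0 0 0 1;0 0 0 0 0 0 1"
}}

```text
time: 14.55
position: [0.683, -0.2347, 0.2692]
tool_rot: [0.464, 0.535, -0.452, 0.542]
ft_force: [-0.1, -1.2, -3.1]
grip_width: 0.0232
```

```bash
python3 - <<'E'
from h import *
from scipy.optimize import least_squares
c=cam("scene");e=cam("side");th=np.linspace(0,2*np.pi,721)
def ext(cm,p):
    q=proj(cm,np.c_[p[0]+.145*np.cos(th),p[1]+.145*np.sin(th),0*th+p[2]])/.64
    return np.r_[q.min(0),q.max(0)]
ob=np.r_[345,261,476,361,353,286,491,389]
f=lambda p:np.r_[ext(c,p),ext(e,p)]-ob
s=least_squares(f,[.53,.03,.02],diff_step=1e-3);print(s.x,f(s.x).round(1))
i=imaging.camera("scene");j=imaging.camera("side");p=np.c_[s.x[0]+.145*np.cos(th),s.x[1]+.145*np.sin(th),0*th+s.x[2]]
for im,cm in((i,c),(j,e)):
    im[:]=cv2.polylines(im.copy(),[proj(cm,p).round().astype(int)],True,(0,255,0))
    cv2.circle(im,tuple(int(v) for v in proj(cm,[[s.x[0],s.x[1],.026]])[0].round()),1,(0,0,255),-1)
cv2.imwrite("pics/m6.png",np.hstack([cv2.resize(i[100:288,130:380],(400,300)),cv2.resize(j[80:268,150:400],(400,300))]))
g=readout.get_obs();M=R.from_quat(g["tool_rot"]).as_matrix();print(M.round(3),g["position"],g["q"],g["moment"])
E
```

```text
[0.52386841 0.02229943 0.00666793] [-1.8 -2.4 -0.2  0.9 -1.2 -0.6  0.6  2.5]
[[ 0.019  0.987  0.159]
 [ 0.006  0.159 -0.987]
 [-1.     0.019 -0.003]] [ 0.68160843 -0.23527451  0.26995326] [-0.49294883  0.61773908  1.12156289  0.01428672  1.38851625  0.91545168] [-0.06253876 -0.04846216  0.02067826]
```

View pics/m6.png

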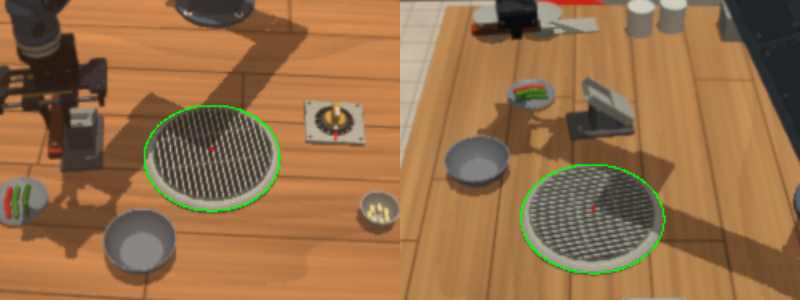

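The fitted outline sits on the rim in both views, so the grill centre is about (0.526, 0.024). I'll carry the scraper there, staying a little high.

>>> {"method": "play_rows", "body": {
  "rows": "0 0 -0.019 5 1 -30 1;0 0 0 15 1 -30 1;0 0 0 15 1 -30 1;0 0 0 15 1 -30 1;0 0 0 15 1 -30 1;0 0 0 15 1 -30 1;0 0 0 15 1 -30 1;0 0 0 15 1 -30 1"
}}

```text
time: 15.32
position: [0.6513, 0.0033, 0.1613]
tool_rot: [0.46, 0.538, -0.458, 0.538]
ft_force: [0.2, -0.6, -1.6]
grip_width: 0.0235
```

>>> {"method": "play_rows", "body": {
  "rows": "0 0 0 10 0 -25 1;0 0 0 0 0 -15 1;0 0 0 0 0 0 1;0 0 0 0 0 0 1"
}}

```text
time: 15.65
position: [0.6467, 0.0419, 0.1526]
tool_rot: [0.459, 0.538, -0.457, 0.54]
ft_force: [1.1, -0.8, -2.2]
grip_width: 0.0231
```

```bash
python3 - <<'E'
from h import *
g=readout.get_obs();M=R.from_quat(g["tool_rot"]).as_matrix();print(M.round(3),g["position"])
c=cam("scene");e=cam("side");i=imaging.camera("scene");j=imaging.camera("side");cv2.imwrite("pics/sc7.png",i);cv2.imwrite("pics/sd7.png",j)
gp=g["position"]-.019*M[:,0]
tcp2=lambda x,y,z:gp+M[:,1]*(x-.165)-M[:,0]*(z-.009)-M[:,2]*y
pts=[tcp2(*q) for q in((0,.025,0),(0,-.025,0),(.09,-.025,0),(.09,.025,0),(.255,0,.009))]
out=[]
for im,cm in((i,c),(j,e)):
    u,v=(proj(cm,tcp2(.1,0,0))[0]-[40,30]).astype(int); P=proj(cm,pts); print(u,v,P.round(1).tolist())
    b=cv2.resize(im[v:v+60,u:u+80],(400,300),interpolation=2)
    b2=b.copy()
    for q in P: cv2.circle(b2,tuple(int(k) for k in ((q-[u,v]+.5)*5)),3,(0,255,0),-1)
    out.append(np.hstack([b,b2]))
cv2.imwrite("pics/m7.png",np.vstack(out))
E
```

```text
[[ 0.003  0.987  0.161]
 [-0.     0.161 -0.987]
 [-1.     0.003  0.001]] [0.64666847 0.0419446  0.15260209]
224 149 [[268.4, 155.7], [252.9, 156.9], [255.6, 177.7], [271.7, 176.5], [269.9, 218.3]]
210 151 [[285.7, 184.2], [282.5, 172.7], [253.0, 175.7], [255.4, 187.5], [198.1, 185.3]]
```

View pics/m7.png

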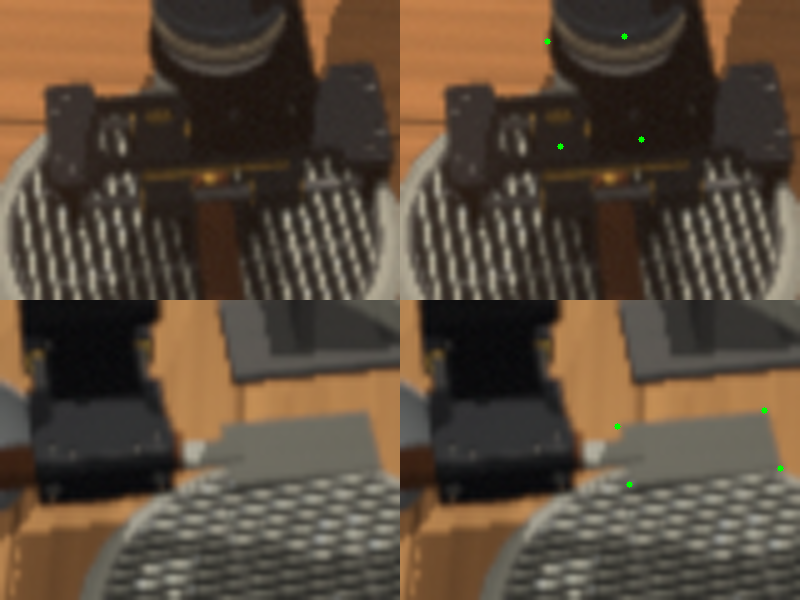

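The blade's edge corners in the side view, (368,112) and (382,168) of its crop, are within a pixel of the prediction. So the scraper is level and has not slipped. I'll lower it to 10 cm.

>>> {"method": "play_rows", "body": {
  "rows": "0 0 0 10 0 0 1;0 0 0 12 -1 0 1;0 0 0 11 0 0 1;0 0 0 5 0 0 1;0 0 0 0 0 0 1;0 0 0 0 0 0 1;0 0 0 0 0 0 1"
}}

```text
time: 16.33
position: [0.6462, 0.042, 0.1139]
tool_rot: [0.459, 0.538, -0.458, 0.539]
ft_force: [0.1, -0.5, -2.0]
grip_width: 0.0237
```

```bash
python3 - <<'E'
from h import *
g=readout.get_obs();M=R.from_quat(g["tool_rot"]).as_matrix();gp=g["position"]-.019*M[:,0]
print("blade",gp-.12*M[:,1]+.007*M[:,0],"tilt",M[2].round(3),g["joint_velocities"],g["ft_force"],g["time"])
c=cam("scene");e=cam("side");i=imaging.camera("scene");j=imaging.camera("side")
d=cv2.absdiff(i,cv2.imread("pics/scene0.png")).max(2)
for n,p,r in(("cup",[.659,.363,.02],10),("bowl",[.768,-.1,.03],14),("plate",[.67,-.363,.01],12)):
    u,v=proj(c,p)[0].astype(int);print(n,"changed px frac",(d[v-r:v+r,u-r:u+r]>40).mean())
u,v=proj(e,[.528,.023,.126])[0].astype(int)
cv2.imwrite("pics/m8.png",np.hstack([cv2.resize(j[v-60:v+60,u-80:u+80],(400,300),interpolation=2),cv2.resize(i[150:225,300:400],(400,300),interpolation=2)]))
E
```

```text
blade [0.52771671 0.02280147 0.12554761] tilt [-1.     0.003 -0.   ] [ 0.00612538 -0.00888516 -0.00345735  0.00061259 -0.0008334   0.00100705] [ 0.10839271 -0.48348131 -1.95186787] 16.3333
cup changed px frac 0.0
bowl changed px frac 0.0
plate changed px frac 0.0
```

View pics/m8.png

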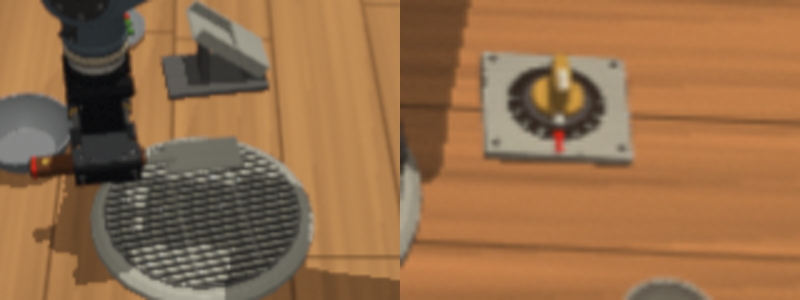

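The level blade (side crop, 195,152) hangs over the grate, and the knob's nib lines up with the red mark.

```bash
python3 -c "
from rig import robot; print(robot.hand_in())"
```

```text
the job is handed in; nothing more can be done
None
```

I turned the burner knob to zero, drew the scraper out of its holder, and handed in with it held level over the grate at about 16.4 s. The hand-in gave no verdict.

- **Knob:** I turned it about 1.06 rad anticlockwise and let go. The close-up showed the white pointer and red mark in the same column, and the last picture showed them still aligned.
- **Scraper:** Going by the arm's pose, the blade centre is at (0.528, 0.023, 0.126), about 10 cm above the grate. The gripper is level to about 0.003 rad, and just before the last 38 mm down the side view showed no slip in the grip. The wrist read only about 2 N, roughly the scraper's weight.
- **Dishes:** The scene picture shows no change around the cup, bowl or plate.
- **Disagreement:** My estimates of the grill centre differed by about 1.5 cm between cameras. I used the rim-outline fit, about (0.526, 0.024), so the blade's centring is good to about 1 cm.

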